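# Clear the board, then bring the cheese dish round level

### The job

Clear the chopping board for serving: put the spoon in the open drawer of the little chest, let go of it, and slide the drawer fully shut. Then take the white dish by its wooden carrying handle, lift it straight up clear of the table and only then carry it over the middle of the board, giving it about a quarter turn so that its blue lug points the same way as the board's own handle; keep it level, with the loose red cheese ball staying in the middle, untouched. Finish still holding the dish there, level and still, about a hand's breadth above the board (do not put it down), with the tin, the white bowl and the pepper mill left where they stand.

Things in the scene. Friction and masses are not known exactly. Their poses are not given: they have to be found in the camera images.
- spoon: serving spoon, 150 mm long, lying flat on the chopping board: dark wooden handle (round, 20 mm thick, 75 mm long) and a round steel spoon bowl 52 mm wide and 14 mm high. Origin under its middle; x runs from the handle's end (-75 mm) to the bowl's tip (+75 mm), z up
- spoon_grip (a point): point to grip on the spoon's wooden handle, 30 mm from the spoon's middle towards the handle's end, on the handle's axis (10 mm above what the spoon lies on); grip across the handle, 20 mm
- spoon_mid (a point): middle of the spoon's length, 10 mm above its underside
- chest_drawer0 (a joint): opening of the chest's only drawer in m: 0 fully shut, starts 0.12 to 0.14 open. It slides easily (about 1 N of friction) and stays where it is left
- chest_drawer0_handle (a point): middle of the steel bar handle on the drawer's white front (bar 120 mm long, about 10 mm thick, 35 mm in front of the front's face, 47 mm above the table); moves with the drawer. x points into the chest, the way the drawer is pushed to shut; z up. The top edge of the front is 25 mm above it
- drawer_in (a point): middle of the drawer's inner floor, 143 mm behind the handle and 25 mm below it; x points into the chest, z up; moves with the drawer. The inside reaches 87 mm either way in x, 101 mm either way in y, its rims 41 mm above this floor; at the start it stands out of the chest from x = -87 mm to at least x = +26 mm
- chest: small blue chest, 220 mm deep (x), 240 mm wide (y), 85 mm high, fixed to the table; origin under its middle, its front with the one drawer at its -x side, roughly towards the robot
- board: wooden chopping board, fixed: slab 260 mm (x) by 200 mm (y), 18 mm thick; its own handle, a 50 mm wide tongue with a dark hole, sticks out 75 mm at the middle of its +x end. Origin under the middle of the slab, z up
- board_mid (a point): middle of the slab's upper face
- dish: shallow round dished plate of white enamel with a blue rim, 176 mm across, 28 mm high, with a fixed arched carrying handle over it: 128 mm high in all, 0.28 kg give or take 20 %. The arch stands across y, its top is a dark wooden bar 92 mm long (y), 16 mm thick (x), 24 mm high. A blue lug sticks out at +x. Origin under the middle of its foot, z up
- dish_grip (a point): middle of the dish's wooden carrying bar, 117 mm above the dish's underside and straight above its centre: grip here from above, across the 16 mm (fingers closing along the dish's x)
- dish_lug (a point): outer part of the blue lug on the dish's rim, 110 mm from the dish's centre along its +x, 28.5 mm above its underside
- dish_in (a point): middle of the dish's hollow, 9 mm above the dish's underside; the hollow is nearly flat (7 degrees) out to 45 mm from here, then steeper
- cheese: small ball cheese in red wax, 44 mm across, about 45 g, loose in the middle of the dish, free to roll. Its origin lies on its skin and turns with it
- cheese_center (a point): centre of the cheese ball
- tin: closed tin of beans, 74 mm across, 110 mm high, bystander at the robot's right; origin under its middle
- bowl: white enamel bowl, 130 mm across, 60 mm high, bystander beyond the dish; origin under its middle
- mill: wooden pepper mill, 56 mm across, 155 mm high, bystander at the left; origin under its middle

How it is judged:
On the way, in this order (a step that is already met when the one before it is completed fails the run):
1. the spoon lies let go inside the drawer, which is still open (x of spoon_mid in the frame of drawer_in between -0.087 and 0.087 m and y of spoon_mid in the frame of drawer_in between -0.101 and 0.101 m and z of spoon_mid in the frame of drawer_in between -0.01 and 0.035 m and contact force between the fingers and spoon below 0.05 N and linear speed of spoon below 0.05 m/s and value of joint chest_drawer0 above 0.04 m), for 0.2 s.
2. the drawer is shut with the spoon in it (x of spoon_mid in the frame of drawer_in between -0.087 and 0.087 m and y of spoon_mid in the frame of drawer_in between -0.101 and 0.101 m and z of spoon_mid in the frame of drawer_in between -0.01 and 0.035 m and value of joint chest_drawer0 below 0.006 m), for 0.2 s.
3. the dish is held up clear of the table, not yet turned (height (world z) of dish above 0.025 m and contact force between the fingers and dish above 1 N and angle between the x axis of dish and the x axis of board, either way round above 0.75 rad), for 0.1 s.
At the end, for the whole second after the job is handed in: spoon in the drawer, drawer shut to 6 mm; dish held by the fingers 30 to 200 mm above the board, centre within 50 mm of its middle, lug within 10 degrees of the board handle's direction, level to 5 degrees, still; cheese at rest within 22 mm of the dish's centre (all of step 2 and contact force between the fingers and dish above 1 N and contact force between dish and board below 0.05 N and z of dish in the frame of board between 0.048 and 0.218 m and horizontal distance between dish_in and board_mid below 0.05 m and angle between the x axis of dish and the x axis of board, either way round below 0.175 rad and x of dish_lug in the frame of board above 0.03 m and angle between dish's own z axis and vertical below 0.087 rad and horizontal distance between cheese_center and dish_in below 0.022 m and distance between cheese_center and dish_in below 0.04 m and linear speed of dish below 0.02 m/s and linear speed of cheese below 0.04 m/s); the arm keeps its last pose, push and grip.
It fails at once if the cheese rolls more than 45 mm from the middle of the dish (horizontal distance between cheese_center and dish_in above 0.045 m).
It fails at once if the robot touches the cheese (contact force between any of the arm, the fingers and cheese above 0.3 N).
It fails at once if the dish tips more than 20 degrees (angle between dish's own z axis and vertical above 0.35 rad).
It fails at once if the tin, bowl or pepper mill is moved more than 30 mm (distance of any of tin, bowl, mill from where it was at the start of the episode above 0.03 m).
It also fails if it takes over 72 s, if anything falls off the work surface, if the arm or the gripper's body presses on something with over 40 N, if the wrist force passes 120 N, or if a joint passes its speed limit or range.

### The arm

A 7-joint arm with a two-finger parallel gripper is mounted at the origin on the work surface. World frame = base frame: x ahead of the robot, y to its left, z up, the work surface at z = 0. Lengths are in m, angles in rad, forces in N, time in s.
With the tool pointing down it reaches from about 0.375 to 0.925 m from the base axis. Payload 3.1 kg.
Tool frame: the origin (TCP) lies on the centre line of the jaws, within the pads' length; the fingertips stand 19 mm ahead of it and the grasp point (between the pads) is the TCP; z points along the fingers, y is the line along which they close (so a half turn about z gives the same grasp; the last joint's range is limited). The gripper opens to 85 mm and grips with 20 to 120 N. Pads are 22 mm wide; open, the fingers measure 114 mm over their backs; the gripper's body (76 mm by 85 mm) begins 54 mm behind the grasp point. The pads swing forward as they close: fully open they stand 13 mm farther back than shut.
Start: joints at [-1.307, 0.383, 0.044, 1.598, -0.018, 1.161, -0.05], TCP at [0.23, 0.608, 0.25] pointing down, gripper open.
Joint ranges: [-2.61, 2.61], [-0.41, 2.15], [-1.48, 1.57], [0, 2.5], [-1.57, 4.71], [0.05, 1.97], [-2.85, 2.85]. Speed limits (rad/s): [2.79, 2.79, 3.14, 3.14, 3.14, 3.14, 3.14].

### API

Orientations are given as a unit quaternion [x, y, z, w].
In Python, from plant import sense, get_image, job_done, boxes_of, regions_of, spot_point gives the robot as it stands. The module is installed in compiled form; this text tells all that it offers.
- The arm moves only by the shell command python3 -m inch 'ROWS'. ROWS is a JSON object whose one key "targets" holds a list of rows, each an object of numbers: "dx", "dy", "dz": the shift along the tool's x, y, z in m; "wx", "wy", "wz": the turn, a rotation vector about the tool's x, y, z in units of 8 degrees (1.0 is 8 degrees); "hand": the opening, from 0 (shut) to 1 (fully open). In form: {"targets": [{"dx": .., "dy": .., "dz": .., "wx": .., "wy": .., "wz": .., "hand": ..}, ...]}. A call has 1 to 5 rows; each row is the pose to reach, as a shift and turn from the pose commanded when the call began, along the tool's axes at that moment; what a row does not reach only later rows make up. A row lasts 1/10 s, in which the tool goes at most 50 mm and 8.59 degrees, less where a joint would pass 70% of its speed; a pose out of reach is approached as far as the arm can. A call with a gripper value outside its range is refused whole. The fingers move at their own pace and stop on an object; the grip force is fixed at half the most. Time passes only in rows, so rows that repeat a pose let the fingers close. It gives the time, the measured TCP pose, the force, the opening and the grip force at its end, in the units of the state.
- sense(): the state, without advancing time (a new reading comes with each control period).
- get_image(name): name is "scene" or "top"; returns a dict with "pixels" (400x640x3 uint8, blue, green, red), "mtx" (3x3 intrinsics, pixels), "D" ([k1, k2, p1, p2, k3] as OpenCV has them; the pictures are not rectified), "pose" (4x4, takes a point from camera to world coordinates). Camera axes: x right, y down, z forward; pixel columns grow to the right and rows downward; lengths in m; the calibration is good to about 2 mm. A picture is of the moment at which its call begins. There is no depth.
- job_done(): hands the job in; it is judged then, once.
Trained networks look in a picture, given as the dict that the camera call returned (one of the last four; its "shot" number tells which), for a name from the list of things; names that differ only in an ending like _2 or _b are one class to them, and where a whole thing is asked for, a point or a joint stands for the part that bears it (a point fixed in the world has none). Each returns a list of dicts, best first, with "p" (0 to 1); they miss things now and then, are a little off and sometimes report something else, mostly with a low value. They report only what shows in the picture. A call takes as long as a camera call.
- boxes_of(picture, target): "extent" ([left, top, right, bottom] in pixels, round what is visible of it).
- regions_of(picture, target): "mask" (400x640 bool, what is visible of it) and "extent" ([left, top, right, bottom] in pixels, round what is visible of it).
- spot_point(picture, target): "xy" ([column, row] in pixels: a listed point, or the origin of a listed thing).
The state is a dict: "time_s": time; "joints": joint angles; "joint_velocities": joint speeds; "effort": joint torques, N m; "tool_pos": TCP position; "tcp_rot": TCP orientation; "wrist_force": force on the tool from outside, world axes, zero at the start; "ft_torque": the same for the moment, N m; "width": opening from 0.0 (shut) to 1.0 (fully open); "gripper_force": force on a finger pad.
Only numpy, scipy, OpenCV 4.12 (cv2) and the standard library are available. Lean on these libraries where they do the work, as an engineer would, in place of code of your own. Each camera call takes 0.05 s, during which the arm holds its last target. There are 200 camera calls.

## Working session

There is one attempt and no reset: what is moved stays moved. The work goes in short steps, Python scripts to look and compute and a shell command to move; the robot and the scene stay as the last step left them, time stands still between calls to the robot, and variables do not carry over. Pictures are saved under pics/ and viewed, at most 10 in all, crops included, and the job is handed in when it is done.

```bash
mkdir -p pics; cat > h.py <<'E'
import numpy as np, cv2
from scipy.spatial.transform import Rotation as R
from plant import *
def ray(im,uv):
    p=cv2.undistortPoints(np.array([[uv]],float),im["mtx"],np.array(im["D"]))[0,0]
    T=np.array(im["pose"]); d=T[:3,:3]@np.array([p[0],p[1],1]); return T[:3,3],d/np.linalg.norm(d)
def tri(rs):
    A=sum(np.eye(3)-np.outer(d,d) for o,d in rs); b=sum((np.eye(3)-np.outer(d,d))@o for o,d in rs)
    x=np.linalg.solve(A,b); return x,max(np.linalg.norm((np.eye(3)-np.outer(d,d))@(x-o)) for o,d in rs)
def atz(r,z): o,d=r; return o+d*(z-o[2])/d[2]
def go(target,yaw_y=None):
    """print tool-frame shift to world target, and wz (8deg units) so the tool y is along world angle yaw_y (mod pi)"""
    s=sense(); r=R.from_quat(s["tcp_rot"]); m=r.as_matrix()
    print("tcp",np.round(s["tool_pos"],4),"shift",np.round(m.T@(np.array(target)-s["tool_pos"]),4),"tool x,y,z",np.round(m.T,3).tolist())
    if yaw_y is not None:
        v=m.T@np.array([np.cos(yaw_y),np.sin(yaw_y),0]); a=np.arctan2(-v[0],v[1]); a=(a+np.pi/2)%np.pi-np.pi/2
        print("wz",round(np.degrees(a)/8,3),"q7",s["joints"][6])
E
cat > m.py <<'E'
from h import *
ims={n:get_image(n) for n in("scene","top")}
for n,i in ims.items(): cv2.imwrite(f"pics/{n}0.png",i["pixels"]); print(n,np.round(i["pose"],2).tolist())
for t in["spoon_grip","spoon_mid","spoon","chest_drawer0_handle","drawer_in","chest","board_mid","board","dish","dish_grip","dish_lug","dish_in","cheese_center","tin","bowl","mill"]:
    rs=[];ps=[]
    for n,i in ims.items():
        l=spot_point(i,t)
        if l: rs.append(ray(i,l[0]["xy"])); ps.append((n,np.round(l[0]["xy"]).tolist(),round(l[0]["p"],2)))
    print(t,ps,[np.round(v,4) for v in tri(rs)] if len(rs)>1 else "")
E
python3 m.py
```

```text
scene [[0.8, 0.48, -0.36, 1.1], [0.6, -0.64, 0.48, -0.71], [-0.0, -0.6, -0.8, 1.32], [0.0, 0.0, 0.0, 1.0]]
top [[-0.08, -0.97, 0.21, 0.27], [-1.0, 0.08, -0.01, 0.04], [-0.0, -0.21, -0.98, 1.52], [0.0, 0.0, 0.0, 1.0]]
spoon_grip [('scene', [321.0, 224.0], 0.87), ('top', [328.0, 193.0], 0.51)] [array([ 0.5959, -0.0048,  0.0369]), np.float64(0.0061)]
spoon_mid [('scene', [326.0, 218.0], 0.7), ('top', [319.0, 200.0], 0.78)] [array([0.5805, 0.0333, 0.011 ]), np.float64(0.0009)]
spoon [('top', [320.0, 197.0], 0.66)] 
chest_drawer0_handle [('scene', [237.0, 249.0], 0.82), ('top', [397.0, 230.0], 0.94)] [array([ 0.4365, -0.2447,  0.0394]), np.float64(0.0027)]
drawer_in [('scene', [274.0, 281.0], 0.67), ('top', [390.0, 193.0], 0.71)] [array([ 0.5879, -0.2459,  0.0008]), np.float64(0.0002)]
chest [('scene', [307.0, 308.0], 0.87), ('top', [390.0, 162.0], 0.56)] [array([ 7.183e-01, -2.589e-01,  1.000e-04]), np.float64(0.0055)]
board_mid [('scene', [324.0, 210.0], 0.65), ('top', [316.0, 202.0], 0.83)] [array([0.5677, 0.0446, 0.0359]), np.float64(0.0032)]
board [('scene', [326.0, 217.0], 0.73), ('
[... 316 characters left out ...]
9]), np.float64(0.0005)]
dish_lug [('scene', [364.0, 141.0], 0.88), ('top', [227.0, 223.0], 0.61)] [array([0.5073, 0.3817, 0.0439]), np.float64(0.0081)]
dish_in [('scene', [351.0, 164.0], 0.58), ('top', [257.0, 217.0], 0.74)] [array([0.5244, 0.2733, 0.0258]), np.float64(0.0061)]
cheese_center [('scene', [356.0, 163.0], 0.41), ('top', [253.0, 215.0], 0.4)] [array([0.5352, 0.2878, 0.0277]), np.float64(0.0076)]
tin [('scene', [179.0, 312.0], 0.79)] 
bowl [('scene', [404.0, 180.0], 0.58), ('top', [243.0, 175.0], 0.58)] [array([0.7046, 0.3277, 0.0103]), np.float64(0.0004)]
mill [('scene', [379.0, 118.0], 0.6), ('top', [184.0, 242.0], 0.73)] [array([ 0.4583,  0.5684, -0.0115]), np.float64(0.0047)]
```

```bash
python3 -c "
import cv2
for n,(a,b,c,d) in {'scene':(90,360,150,470),'top':(110,290,150,470)}.items():
    i=cv2.imread(f'pics/{n}0.png')[a:b,c:d]; cv2.imwrite(f'pics/{n}0c.png',cv2.resize(i,None,fx=2.2,fy=2.2,interpolation=cv2.INTER_CUBIC))"
```

```text
(no output)
```

View pics/scene0c.png

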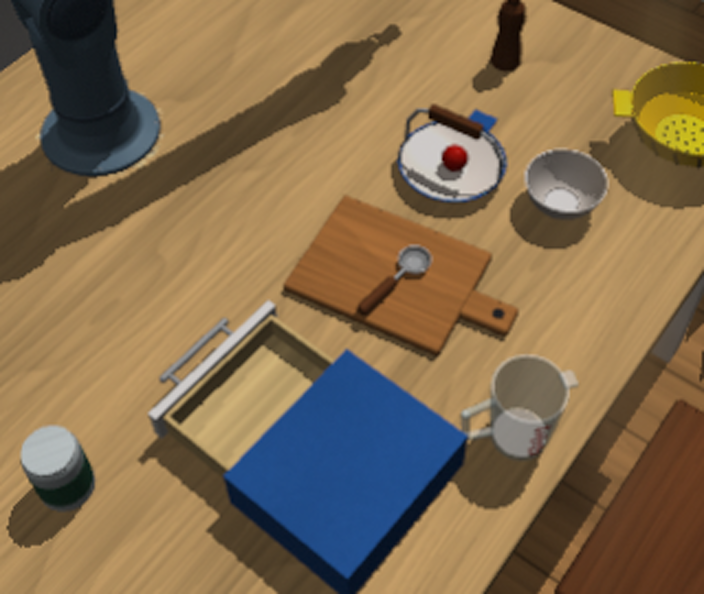

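View pics/top0c.png

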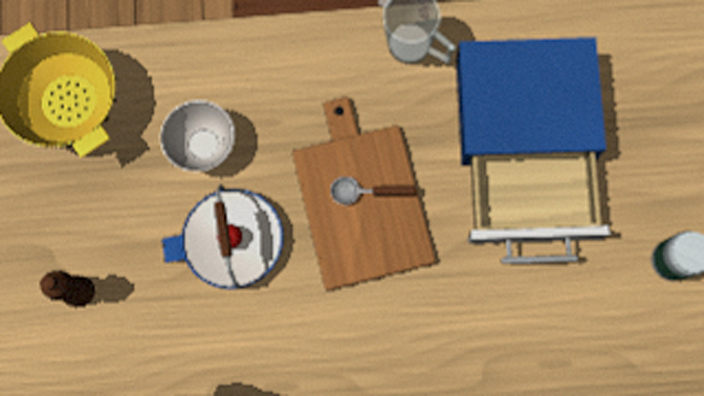

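The scene crop shows the spoon on the board (handle end about (363,307), bowl (414,261)), the drawer open toward the robot, and the dish at (453,160) with its lug away from the board. In the top crop the spoon lies along image x, i.e. world y (handle end (416,190), bowl (346,191)). The lug is at (173,249), the board handle's hole at (339,111), and the drawer bar at (540,259).

I'll refine these positions with masks and hand-picked pixels.

```bash
cat > m2.py <<'E'
from h import *
ims={n:get_image(n) for n in("scene","top")}
off={"scene":(150,90),"top":(150,110)}
def pt(name,s,t):
    rs=[ray(ims[n],(off[n][0]+p[0]/2.2,off[n][1]+p[1]/2.2)) for n,p in(("scene",s),("top",t))]
    x,e=tri(rs); print(name,np.round(x,4),round(e,4)); return x
a=pt("spoon handle end",(363,307),(416,190)); b=pt("spoon bowl c",(414,261),(346,191))
print("spoon dir deg",np.degrees(np.arctan2(*(b-a)[[1,0]])),np.linalg.norm(b-a))
pt("handle hole",(498,313),(339,111))
c=[pt("corner",*q) for q in[((345,197),(327,290)),((286,288),(438,262)),((437,352),(402,126)),((490,257),(293,150))]]
print("board mid",np.mean(c,0),"dir",np.degrees(np.arctan2(*((c[2]+c[3]-c[0]-c[1])[[1,0]]))))
bl=pt("bar L",(225,322),(502,259)); br=pt("bar R",(164,378),(578,259))
fl=pt("front L",(272,307),(471,232)); fr=pt("front R",(155,415),(611,231))
print("chest dir",np.degrees(np.arctan2(*((fl-fr)[[1,0]])))-90)
g1=pt("dish bar end far",(435,110),(220,204)); g2=pt("dish bar end near",(478,132),(226,254));pt("lug",(483,122),(173,249))
for n,i in ims.items():
  for t,z in(("spoon",.028),("dish",.028),("cheese",.031),("board",.018)):
    l=regions_of(i,t)
    if not l: print(n,t,"none");continue
    v,u=np.nonzero(l[0]["mask"]); P=np.array([atz(ray(i,q),z)[:2] for q in zip(u,v)])
    m=P.mean(0); w,V=np.linalg.eigh(np.cov(P.T)); ax=V[:,1]; s=(P-m)@ax
    print(n,t,round(l[0]["p"],2),"mean",np.round(m,4),"axis",round(np.degrees(np.arctan2(ax[1],ax[0])),1),"ends",np.round(m+ax*s.min(),3),np.round(m+ax*s.max(),3),"box",np.round(P.min(0),3),np.round(P.max(0),3))
go([.58,0,.2],0)
E
python3 m2.py
```

```text
spoon handle end [ 0.5858 -0.0403  0.0329] 0.0034
spoon bowl c [0.5948 0.0807 0.0216] 0.0008
spoon dir deg 85.73745244375358 0.12186092251379523
handle hole [0.7457 0.0825 0.0136] 0.0007
corner [0.4253 0.1276 0.0051] 0.0014
corner [ 0.4601 -0.0681  0.0046] 0.0041
corner [ 0.7098 -0.0274  0.0127] 0.0029
corner [0.6798 0.169  0.0058] 0.0019
board mid [0.56875358 0.05026795 0.00702492] dir 9.246018836376397
bar L [ 0.4482 -0.1794  0.0397] 0.0012
bar R [ 0.4404 -0.3039  0.0446] 0.0041
front L [ 0.4959 -0.1289  0.0607] 0.0013
front R [ 0.4809 -0.3596  0.0678] 0.0048
chest dir -3.7158873966714907
dish bar end far [0.536  0.2547 0.1811] 0.027
dish bar end near [0.5193 0.3141 0.0477] 0.0315
lug [0.518  0.3906 0.0154] 0.0012
scene spoon 0.63 mean [0.5918 0.0418] axis 86.3 ends [ 0.586 -0.042] [0.596 0.108] box [ 0.57  -0.043] [0.617 0.108]
scene dish 0.8 mean [0.525  0.2905] axis 119.3 ends [0.572 0.206] [0.472 0.385] box [0.43  0.196] [0.615 0.401]
scene cheese 0.68 mean [0.5304 0.2869] axis 119.4 ends [0.545 0.262] [0.516 0.313] box [0.506 0.26 ] [0.553 0.314]
scene board 0.66 mean [0.5878 0.0452] axis -170.4 ends [0.776 0.077] [0.445 0.021] box [ 0.429 -0.073] [0.776 0.166]
top spoon 0.69 mean [0.5907 0.0469] axis 84.2 ends [ 0.582 -0.035] [0.597 0.104] box [ 0.572 -0.035] [0.617 0.105]
top dish 0.96 mean [0.5246 0.2933] axis 91.3 ends [0.527 0.203] [0.522 0.404] box [0.438 0.204] [0.619 0.404]
top cheese 0.51 mean [0.5304 0.2801] axis -173.9 ends [0.546 0.282] [0.514 0.278] box [0.514 0.27 ] [0.546 0.289]
top board 0.97 mean [0.5699 0.057 ] axis -172.6 ends [0.765 0.082] [0.432 0.039] box [ 0.422 -0.061] [0.764 0.167]
tcp [0.2301 0.6079 0.2503] shift [-0.5424 -0.4447  0.0503] tool x,y,z [[-0.935, 0.354, 0.0], [0.354, 0.935, 0.0], [-0.0, 0.0, -1.0]]
wz 8.659 q7 -0.04990414822255562
```

```bash
python3 - <<'E'
exec(open('m2.py').read().split('a=pt')[0])
g1=pt("bar end near",(435,110),(226,254)); g2=pt("bar end far",(478,132),(220,204))
print("bar dir",np.degrees(np.arctan2(*(g2-g1)[[1,0]])),(g1+g2)/2)
go([.588,.004,.12],np.radians(-4))
E
```

```text
bar end near [0.4868 0.2825 0.1143] 0.0023
bar end far [0.5687 0.2865 0.1142] 0.0008
bar dir 2.75665788033585 [0.52778003 0.28451901 0.1142435 ]
tcp [0.2301 0.6079 0.2503] shift [-0.5485 -0.4382  0.1303] tool x,y,z [[-0.935, 0.354, 0.0], [0.354, 0.935, 0.0], [-0.0, 0.0, -1.0]]
wz 9.159 q7 -0.04990030581062335
```

```bash
T='{"targets":[{"dx":-0.02,"dy":-0.016,"hand":1}]}'
python3 -m inch '{"targets":[{"dx":-0.02,"dy":-0.016,"hand":1},{"dx":-0.055,"dy":-0.044,"hand":1},{"dx":-0.09,"dy":-0.072,"hand":1},{"dx":-0.125,"dy":-0.1,"hand":1},{"dx":-0.16,"dy":-0.128,"hand":1}]}'
python3 -m inch '{"targets":[{"dx":-0.036,"dy":-0.029,"hand":1},{"dx":-0.072,"dy":-0.058,"hand":1},{"dx":-0.108,"dy":-0.087,"hand":1},{"dx":-0.144,"dy":-0.116,"hand":1},{"dx":-0.18,"dy":-0.144,"hand":1}]}'
python3 -m inch '{"targets":[{"dx":-0.045,"dy":-0.036,"hand":1},{"dx":-0.09,"dy":-0.072,"hand":1},{"dx":-0.135,"dy":-0.108,"hand":1},{"dx":-0.17,"dy":-0.136,"hand":1},{"dx":-0.19,"dy":-0.155,"hand":1}]}'
python3 -m inch '{"targets":[{"wz":1,"hand":0.7},{"wz":2,"hand":0.7},{"wz":3,"hand":0.7},{"wz":4,"hand":0.7},{"wz":5,"hand":0.7}]}'
python3 -m inch '{"targets":[{"wz":1,"hand":0.7},{"wz":2,"hand":0.7},{"wz":3,"hand":0.7},{"wz":4,"hand":0.7},{"wz":4.16,"hand":0.7}]}'
python3 -c "
from h import *
go([.588,.004,.039],np.radians(-4)); print(sense()['width'])"
```

```text
tcp [0.2301 0.6079 0.2503] shift [-0.5485 -0.4382  0.2113] tool x,y,z [[-0.935, 0.354, 0.0], [0.354, 0.935, 0.0], [-0.0, 0.0, -1.0]]
wz 9.159 q7 -0.04990030581062335
1.0012780795720315validation failed for argument at $.ta...
validation failed for argument at $.ta...
validation failed for argument at $.ta...
validation failed for argument at $.ta...
validation failed for argument at $.ta...
```

```bash
python3 -m inch '{"targets":[{"dx":-0.02,"dy":-0.016,"dz":0,"wx":0,"wy":0,"wz":0,"hand":1},{"dx":-0.055,"dy":-0.044,"dz":0,"wx":0,"wy":0,"wz":0,"hand":1},{"dx":-0.09,"dy":-0.072,"dz":0,"wx":0,"wy":0,"wz":0,"hand":1},{"dx":-0.125,"dy":-0.1,"dz":0,"wx":0,"wy":0,"wz":0,"hand":1},{"dx":-0.16,"dy":-0.128,"dz":0,"wx":0,"wy":0,"wz":0,"hand":1}]}'
python3 -c "
from h import *
go([.588,.004,.039],np.radians(-4)); print(sense()['width'])"
```

```text
time_s: 2.8
tool_pos: [0.3352, 0.43, 0.2505]
tcp_rot: [0.18, 0.984, 0.0, 0.0]
wrist_force: [0.9, 0.8, -0.4]
width: 0.997
gripper_force: 0.0
tcp [0.3352 0.43   0.2505] shift [-0.3871 -0.3092  0.2114] tool x,y,z [[-0.935, 0.354, -0.0], [0.354, 0.935, 0.001], [0.0, 0.001, -1.0]]
wz 9.161 q7 0.24763300775176125
0.9973543334851388
```

```bash
python3 -m inch '{"targets":[{"dx":-0.039,"dy":-0.031,"dz":0,"wx":0,"wy":0,"wz":0,"hand":0.7},{"dx":-0.078,"dy":-0.062,"dz":0,"wx":0,"wy":0,"wz":0,"hand":0.7},{"dx":-0.117,"dy":-0.093,"dz":0,"wx":0,"wy":0,"wz":0,"hand":0.7},{"dx":-0.156,"dy":-0.124,"dz":0,"wx":0,"wy":0,"wz":0,"hand":0.7},{"dx":-0.195,"dy":-0.155,"dz":0,"wx":0,"wy":0,"wz":0,"hand":0.7}]}'
python3 -m inch '{"targets":[{"dx":-0.039,"dy":-0.031,"dz":0,"wx":0,"wy":0,"wz":0,"hand":0.7},{"dx":-0.078,"dy":-0.062,"dz":0,"wx":0,"wy":0,"wz":0,"hand":0.7},{"dx":-0.117,"dy":-0.093,"dz":0,"wx":0,"wy":0,"wz":0,"hand":0.7},{"dx":-0.156,"dy":-0.124,"dz":0,"wx":0,"wy":0,"wz":0,"hand":0.7},{"dx":-0.192,"dy":-0.154,"dz":0,"wx":0,"wy":0,"wz":0,"hand":0.7}]}'
python3 -m inch '{"targets":[{"dx":0,"dy":0,"dz":0.03,"wx":0,"wy":0,"wz":1,"hand":0.7},{"dx":0,"dy":0,"dz":0.06,"wx":0,"wy":0,"wz":2,"hand":0.7},{"dx":0,"dy":0,"dz":0.09,"wx":0,"wy":0,"wz":3,"hand":0.7},{"dx":0,"dy":0,"dz":0.11,"wx":0,"wy":0,"wz":4,"hand":0.7},{"dx":0,"dy":0,"dz":0.12,"wx":0,"wy":0,"wz":5,"hand":0.7}]}'
python3 -m inch '{"targets":[{"dx":0,"dy":0,"dz":0,"wx":0,"wy":0,"wz":1,"hand":0.7},{"dx":0,"dy":0,"dz":0,"wx":0,"wy":0,"wz":2,"hand":0.7},{"dx":0,"dy":0,"dz":0,"wx":0,"wy":0,"wz":3,"hand":0.7},{"dx":0,"dy":0,"dz":0,"wx":0,"wy":0,"wz":4,"hand":0.7},{"dx":0,"dy":0,"dz":0,"wx":0,"wy":0,"wz":4.16,"hand":0.7}]}'
python3 -c "
from h import *
go([.588,.004,.039],np.radians(-4)); print(sense()['width'])"
```

```text
time_s: 3.3
tool_pos: [0.4627, 0.2158, 0.2508]
tcp_rot: [0.18, 0.984, 0.001, 0.0]
wrist_force: [0.5, -0.4, -0.3]
width: 0.695
gripper_force: 0.0
time_s: 3.8
tool_pos: [0.588, 0.0036, 0.2507]
tcp_rot: [0.18, 0.984, 0.0, 0.001]
wrist_force: [-0.2, 0.0, -0.3]
width: 0.702
gripper_force: 0.0
time_s: 4.3
tool_pos: [0.5854, 0.0058, 0.1279]
tcp_rot: [0.508, 0.861, -0.001, -0.002]
wrist_force: [0.1, 0.3, 0.1]
width: 0.702
gripper_force: 0.0
time_s: 4.8
tool_pos: [0.5871, 0.006, 0.1303]
tcp_rot: [0.732, 0.682, -0.0, 0.0]
wrist_force: [0.3, 0.4, 0.3]
width: 0.701
gripper_force: 0.0
tcp [0.5871 0.006  0.1303] shift [-0.0019  0.001   0.0913] tool x,y,z [[0.07, 0.998, -0.0], [0.998, -0.07, 0.0], [0.0, -0.0, -1.0]]
wz -0.003 q7 0.16680342862919903
0.7014702573085873
```

```bash
python3 -m inch '{"targets":[{"dx":-0.002,"dy":0.001,"dz":0.03,"wx":0,"wy":0,"wz":0,"hand":0.7},{"dx":-0.002,"dy":0.001,"dz":0.06,"wx":0,"wy":0,"wz":0,"hand":0.7},{"dx":-0.002,"dy":0.001,"dz":0.08,"wx":0,"wy":0,"wz":0,"hand":0.7},{"dx":-0.002,"dy":0.001,"dz":0.09,"wx":0,"wy":0,"wz":0,"hand":0.7},{"dx":-0.002,"dy":0.001,"dz":0.09,"wx":0,"wy":0,"wz":0,"hand":0.7}]}'
python3 -m inch '{"targets":[{"dx":0,"dy":0,"dz":0,"wx":0,"wy":0,"wz":0,"hand":0.4},{"dx":0,"dy":0,"dz":0,"wx":0,"wy":0,"wz":0,"hand":0.2},{"dx":0,"dy":0,"dz":0,"wx":0,"wy":0,"wz":0,"hand":0},{"dx":0,"dy":0,"dz":0,"wx":0,"wy":0,"wz":0,"hand":0},{"dx":0,"dy":0,"dz":0,"wx":0,"wy":0,"wz":0,"hand":0}]}'
python3 -m inch '{"targets":[{"dx":0,"dy":0,"dz":-0.01,"wx":0,"wy":0,"wz":0,"hand":0},{"dx":0,"dy":0,"dz":-0.03,"wx":0,"wy":0,"wz":0,"hand":0},{"dx":0,"dy":0,"dz":-0.06,"wx":0,"wy":0,"wz":0,"hand":0},{"dx":0,"dy":0,"dz":-0.09,"wx":0,"wy":0,"wz":0,"hand":0},{"dx":0,"dy":0,"dz":-0.1,"wx":0,"wy":0,"wz":0,"hand":0}]}'
python3 -c "
from h import *
go([.55,-.279,.14],np.radians(-4)); print(sense()['width'])
i=get_image('scene'); cv2.imwrite('pics/s1.png',cv2.resize(i['pixels'][120:320,200:440],None,fx=2.5,fy=2.5))"
```

```text
time_s: 5.3
tool_pos: [0.5867, 0.0037, 0.039]
tcp_rot: [0.731, 0.682, -0.001, -0.001]
wrist_force: [-0.5, 0.7, 0.5]
width: 0.703
gripper_force: 0.0
time_s: 5.8
tool_pos: [0.5892, 0.0035, 0.0419]
tcp_rot: [0.731, 0.682, 0.001, 0.001]
wrist_force: [-0.6, 0.5, 7.2]
width: 0.196
gripper_force: 58.9
time_s: 6.3
tool_pos: [0.5899, 0.0032, 0.1436]
tcp_rot: [0.731, 0.682, 0.002, 0.002]
wrist_force: [-0.0, -0.2, -0.8]
width: 0.194
gripper_force: 58.7
tcp [0.5899 0.0032 0.1436] shift [-0.2843 -0.02    0.0032] tool x,y,z [[0.07, 0.998, 0.001], [0.998, -0.07, 0.006], [0.006, 0.001, -1.0]]
wz -0.003 q7 0.1641175411046512
0.19448327725566683
```

View pics/s1.png

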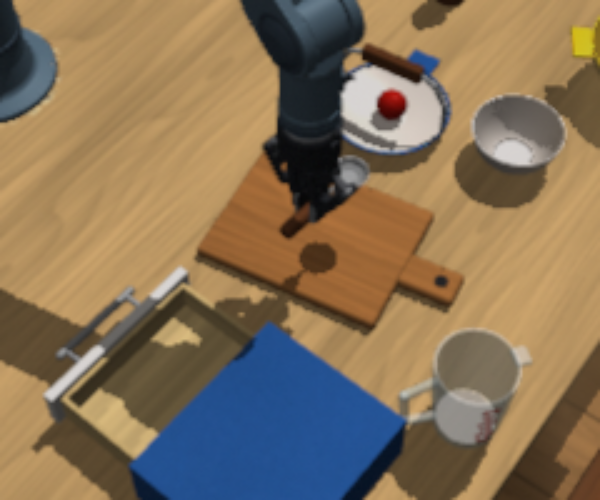

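The spoon is held by its handle (around (295,220) in the crop, bowl at (350,170)). Next I carry it over the drawer and lower it.

```bash
python3 -m inch '{"targets":[{"dx":-0.02,"dy":-0.002,"dz":0,"wx":0,"wy":0,"wz":0,"hand":0},{"dx":-0.05,"dy":-0.004,"dz":0,"wx":0,"wy":0,"wz":0,"hand":0},{"dx":-0.085,"dy":-0.006,"dz":0,"wx":0,"wy":0,"wz":0,"hand":0},{"dx":-0.12,"dy":-0.008,"dz":0,"wx":0,"wy":0,"wz":0,"hand":0},{"dx":-0.155,"dy":-0.01,"dz":0,"wx":0,"wy":0,"wz":0,"hand":0}]}'
python3 -m inch '{"targets":[{"dx":-0.03,"dy":-0.002,"dz":0,"wx":0,"wy":0,"wz":0,"hand":0},{"dx":-0.06,"dy":-0.004,"dz":0,"wx":0,"wy":0,"wz":0,"hand":0},{"dx":-0.09,"dy":-0.006,"dz":0,"wx":0,"wy":0,"wz":0,"hand":0},{"dx":-0.12,"dy":-0.008,"dz":0,"wx":0,"wy":0,"wz":0,"hand":0},{"dx":-0.129,"dy":-0.01,"dz":0,"wx":0,"wy":0,"wz":0,"hand":0}]}'
python3 -m inch '{"targets":[{"dx":0,"dy":0,"dz":0.03,"wx":0,"wy":0,"wz":0,"hand":0},{"dx":0,"dy":0,"dz":0.055,"wx":0,"wy":0,"wz":0,"hand":0},{"dx":0,"dy":0,"dz":0.075,"wx":0,"wy":0,"wz":0,"hand":0},{"dx":0,"dy":0,"dz":0.085,"wx":0,"wy":0,"wz":0,"hand":0},{"dx":0,"dy":0,"dz":0.085,"wx":0,"wy":0,"wz":0,"hand":0}]}'
python3 -c "
from h import *
go([.55,-.279,.049],np.radians(-4)); print(sense()['width'])
i=get_image('scene'); cv2.imwrite('pics/s2.png',cv2.resize(i['pixels'][120:320,200:440],None,fx=2.5,fy=2.5))"
```

```text
time_s: 6.85
tool_pos: [0.5656, -0.151, 0.1387]
tcp_rot: [0.731, 0.682, -0.001, -0.001]
wrist_force: [0.7, -0.2, 0.0]
width: 0.194
gripper_force: 58.7
time_s: 7.35
tool_pos: [0.5454, -0.2825, 0.1393]
tcp_rot: [0.733, 0.68, -0.002, 0.0]
wrist_force: [-0.3, 0.1, -0.2]
width: 0.199
gripper_force: 58.7
time_s: 7.85
tool_pos: [0.5467, -0.2762, 0.0529]
tcp_rot: [0.731, 0.682, -0.001, -0.002]
wrist_force: [0.8, -0.2, -0.1]
width: 0.197
gripper_force: 58.7
tcp [ 0.5467 -0.2762  0.0529] shift [-0.0026  0.0035  0.0039] tool x,y,z [[0.069, 0.998, 0.002], [0.998, -0.069, -0.005], [-0.004, 0.002, -1.0]]
wz 0.008 q7 0.7379151059361051
0.19696201821244858
```

View pics/s2.png

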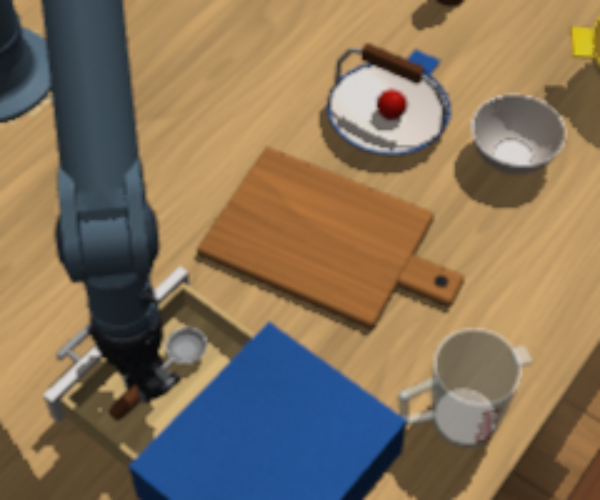

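The spoon hangs inside the drawer, handle at (125,402) and bowl at (187,347). I release it and rise.

```bash
python3 -m inch '{"targets":[{"dx":0,"dy":0,"dz":0.004,"wx":0,"wy":0,"wz":0,"hand":0},{"dx":0,"dy":0,"dz":0.006,"wx":0,"wy":0,"wz":0,"hand":0.1},{"dx":0,"dy":0,"dz":0.006,"wx":0,"wy":0,"wz":0,"hand":0.3},{"dx":0,"dy":0,"dz":0.006,"wx":0,"wy":0,"wz":0,"hand":0.5},{"dx":0,"dy":0,"dz":0.006,"wx":0,"wy":0,"wz":0,"hand":0.5}]}'
python3 -m inch '{"targets":[{"dx":0,"dy":0,"dz":-0.01,"wx":0,"wy":0,"wz":0,"hand":0.5},{"dx":0,"dy":0,"dz":-0.04,"wx":0,"wy":0,"wz":0,"hand":0.5},{"dx":0,"dy":0,"dz":-0.08,"wx":0,"wy":0,"wz":0,"hand":0.5},{"dx":0,"dy":0,"dz":-0.11,"wx":0,"wy":0,"wz":0,"hand":0.5},{"dx":0,"dy":0,"dz":-0.12,"wx":0,"wy":0,"wz":0,"hand":0.5}]}'
python3 -c "
from h import *
r={}
for n in('scene','top'):
  i=get_image(n)
  for t in('spoon_mid','chest_drawer0_handle','drawer_in'):
    l=spot_point(i,t); 
    if l: r.setdefault(t,[]).append(ray(i,l[0]['xy']))
for t in r: print(t,len(r[t]),tri(r[t]) if len(r[t])>1 else '')
go([.39,-.243,.046],np.radians(-4)); print(sense()['width'])"
```

```text
time_s: 8.4
tool_pos: [0.5484, -0.2786, 0.0498]
tcp_rot: [0.731, 0.682, 0.0, 0.0]
wrist_force: [0.4, -0.1, -0.1]
width: 0.503
gripper_force: 0.0
time_s: 8.9
tool_pos: [0.5502, -0.2802, 0.1741]
tcp_rot: [0.732, 0.682, 0.002, 0.004]
wrist_force: [-0.2, -1.0, 0.4]
width: 0.501
gripper_force: 0.0
spoon_mid 2 (array([0.60244846, 0.02897821, 0.08392454]), np.float64(0.29174628323779256))
chest_drawer0_handle 2 (array([0.46438915, 0.04578605, 0.01674775]), np.float64(0.2735287171182043))
drawer_in 2 (array([ 0.59208528, -0.24904366,  0.01895414]), np.float64(0.004588599701548807))
tcp [ 0.547  -0.2777  0.1674] shift [ 0.0235 -0.1586  0.122 ] tool x,y,z [[0.07, 0.998, 0.001], [0.998, -0.07, -0.003], [-0.003, 0.001, -1.0]]
wz -0.001 q7 0.6516097256933979
0.499263284119048
```

```bash
python3 -m inch '{"targets":[{"dx":0.005,"dy":-0.03,"dz":0,"wx":0,"wy":0,"wz":0,"hand":0.3},{"dx":0.01,"dy":-0.065,"dz":0,"wx":0,"wy":0,"wz":0,"hand":0},{"dx":0.015,"dy":-0.1,"dz":0,"wx":0,"wy":0,"wz":0,"hand":0},{"dx":0.02,"dy":-0.135,"dz":0,"wx":0,"wy":0,"wz":0,"hand":0},{"dx":0.023,"dy":-0.16,"dz":0,"wx":0,"wy":0,"wz":0,"hand":0}]}'
python3 -c "
from h import *
i=get_image('scene'); cv2.imwrite('pics/s3.png',cv2.resize(i['pixels'][120:320,200:440],None,fx=2.5,fy=2.5))
go([.385,-.24,.046],np.radians(-4)); print(sense()['width'])"
```

```text
time_s: 9.8
tool_pos: [0.3867, -0.2434, 0.1678]
tcp_rot: [0.732, 0.682, -0.001, -0.002]
wrist_force: [0.6, 0.2, -0.2]
width: -0.0
gripper_force: 0.0
tcp [ 0.3822 -0.2427  0.1668] shift [0.0023 0.0036 0.1208] tool x,y,z [[0.074, 0.997, 0.005], [0.997, -0.074, -0.008], [-0.008, 0.006, -1.0]]
wz -0.03 q7 0.5565580059798515
0.003947874352605415
```

View pics/s3.png

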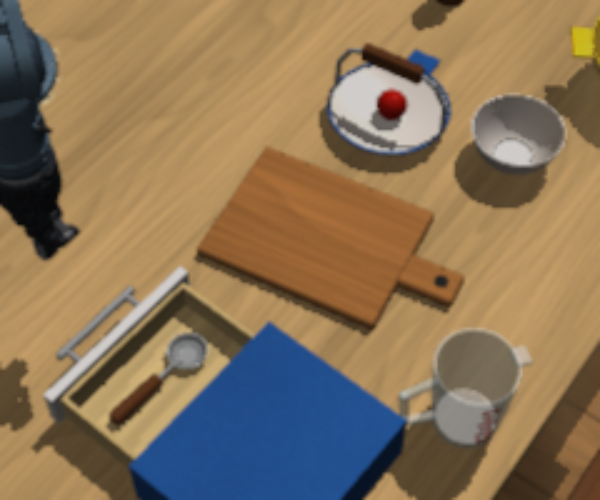

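The spoon lies free in the drawer, handle (135,400) and bowl (187,352). Next I lower in front of the bar and push.

```bash
python3 -m inch '{"targets":[{"dx":0.001,"dy":0,"dz":0.03,"wx":0,"wy":0,"wz":0,"hand":0},{"dx":0.001,"dy":0,"dz":0.06,"wx":0,"wy":0,"wz":0,"hand":0},{"dx":0.001,"dy":0,"dz":0.09,"wx":0,"wy":0,"wz":0,"hand":0},{"dx":0.001,"dy":0,"dz":0.115,"wx":0,"wy":0,"wz":0,"hand":0},{"dx":0.001,"dy":0,"dz":0.121,"wx":0,"wy":0,"wz":0,"hand":0}]}'
python3 -m inch '{"targets":[{"dx":0,"dy":0.008,"dz":0,"wx":0,"wy":0,"wz":0,"hand":0},{"dx":0,"dy":0.018,"dz":0,"wx":0,"wy":0,"wz":0,"hand":0},{"dx":0,"dy":0.028,"dz":0,"wx":0,"wy":0,"wz":0,"hand":0},{"dx":0,"dy":0.038,"dz":0,"wx":0,"wy":0,"wz":0,"hand":0},{"dx":0,"dy":0.05,"dz":0,"wx":0,"wy":0,"wz":0,"hand":0}]}'
python3 -m inch '{"targets":[{"dx":0,"dy":0.012,"dz":0,"wx":0,"wy":0,"wz":0,"hand":0},{"dx":0,"dy":0.025,"dz":0,"wx":0,"wy":0,"wz":0,"hand":0},{"dx":0,"dy":0.038,"dz":0,"wx":0,"wy":0,"wz":0,"hand":0},{"dx":0,"dy":0.051,"dz":0,"wx":0,"wy":0,"wz":0,"hand":0},{"dx":0,"dy":0.064,"dz":0,"wx":0,"wy":0,"wz":0,"hand":0}]}'
python3 -m inch '{"targets":[{"dx":0,"dy":0.01,"dz":0,"wx":0,"wy":0,"wz":0,"hand":0},{"dx":0,"dy":0.02,"dz":0,"wx":0,"wy":0,"wz":0,"hand":0},{"dx":0,"dy":0.03,"dz":0,"wx":0,"wy":0,"wz":0,"hand":0},{"dx":0,"dy":0.035,"dz":0,"wx":0,"wy":0,"wz":0,"hand":0},{"dx":0,"dy":0.038,"dz":0,"wx":0,"wy":0,"wz":0,"hand":0}]}'
python3 -c "
from h import *
go([.56,-.255,.046],np.radians(-4)); print(sense()['wrist_force'])"
```

```text
time_s: 10.35
tool_pos: [0.3875, -0.2421, 0.0453]
tcp_rot: [0.731, 0.682, -0.002, -0.003]
wrist_force: [-0.6, -0.1, 0.1]
width: -0.003
gripper_force: 0.0
time_s: 10.85
tool_pos: [0.4409, -0.2468, 0.0489]
tcp_rot: [0.731, 0.682, 0.0, 0.0]
wrist_force: [-0.6, 0.4, 1.1]
width: -0.004
gripper_force: 0.8
time_s: 11.35
tool_pos: [0.5049, -0.2508, 0.048]
tcp_rot: [0.731, 0.682, 0.0, -0.0]
wrist_force: [-1.7, 0.4, 1.0]
width: 0.0
gripper_force: 0.8
time_s: 11.85
tool_pos: [0.5425, -0.2539, 0.0483]
tcp_rot: [0.731, 0.682, 0.0, 0.0]
wrist_force: [-1.7, 0.3, 0.4]
width: -0.0
gripper_force: 0.5
tcp [ 0.5425 -0.2539  0.0483] shift [0.0002 0.0175 0.0023] tool x,y,z [[0.07, 0.998, -0.0], [0.998, -0.07, 0.0], [0.0, -0.0, -1.0]]
wz 0.001 q7 0.7204042910979136
[-1.67639402  0.25866076  0.43788887]
```

```bash
python3 -m inch '{"targets":[{"dx":0,"dy":0.002,"dz":0,"wx":0,"wy":0,"wz":0,"hand":0},{"dx":0,"dy":0.004,"dz":0,"wx":0,"wy":0,"wz":0,"hand":0},{"dx":0,"dy":0.006,"dz":0,"wx":0,"wy":0,"wz":0,"hand":0},{"dx":0,"dy":0.008,"dz":0,"wx":0,"wy":0,"wz":0,"hand":0},{"dx":0,"dy":0.008,"dz":0,"wx":0,"wy":0,"wz":0,"hand":0}]}'
```

```text
time_s: 12.35
tool_pos: [0.5501, -0.2546, 0.0483]
tcp_rot: [0.731, 0.682, 0.0, 0.0]
wrist_force: [0.3, 0.4, 0.1]
width: 0.005
gripper_force: 0.1
```

```bash
python3 -m inch '{"targets":[{"dx":0,"dy":0.002,"dz":0,"wx":0,"wy":0,"wz":0,"hand":0},{"dx":0,"dy":0.004,"dz":0,"wx":0,"wy":0,"wz":0,"hand":0},{"dx":0,"dy":0.006,"dz":0,"wx":0,"wy":0,"wz":0,"hand":0},{"dx":0,"dy":0.006,"dz":0,"wx":0,"wy":0,"wz":0,"hand":0}]}'
```

```text
time_s: 12.75
tool_pos: [0.554, -0.255, 0.048]
tcp_rot: [0.732, 0.682, -0.001, -0.002]
wrist_force: [-5.7, 0.7, 3.4]
width: -0.003
gripper_force: 2.4
```

```bash
python3 -m inch '{"targets":[{"dx":0,"dy":0.002,"dz":0,"wx":0,"wy":0,"wz":0,"hand":0},{"dx":0,"dy":0.003,"dz":0,"wx":0,"wy":0,"wz":0,"hand":0},{"dx":0,"dy":0.003,"dz":0,"wx":0,"wy":0,"wz":0,"hand":0},{"dx":0,"dy":0.003,"dz":0,"wx":0,"wy":0,"wz":0,"hand":0}]}'
python3 -m inch '{"targets":[{"dx":0,"dy":-0.015,"dz":0,"wx":0,"wy":0,"wz":0,"hand":0},{"dx":0,"dy":-0.04,"dz":0,"wx":0,"wy":0,"wz":0,"hand":0},{"dx":0,"dy":-0.06,"dz":-0.03,"wx":0,"wy":0,"wz":0,"hand":0},{"dx":0,"dy":-0.06,"dz":-0.075,"wx":0,"wy":0,"wz":0,"hand":0},{"dx":0,"dy":-0.06,"dz":-0.12,"wx":0,"wy":0,"wz":0,"hand":0}]}'
python3 -c "
from h import *
i=get_image('top'); cv2.imwrite('pics/t4.png',cv2.resize(i['pixels'][110:290,150:470],None,fx=2.2,fy=2.2,interpolation=cv2.INTER_CUBIC))
go([.526,.286,.25],np.radians(93))"
```

```text
time_s: 13.15
tool_pos: [0.5542, -0.2551, 0.0476]
tcp_rot: [0.732, 0.681, -0.002, -0.004]
wrist_force: [-9.2, 2.1, 6.2]
width: 0.0
gripper_force: 4.7
time_s: 13.65
tool_pos: [0.4985, -0.251, 0.1692]
tcp_rot: [0.732, 0.681, 0.0, 0.0]
wrist_force: [1.8, 0.6, 0.1]
width: 0.002
gripper_force: 0.0
tcp [ 0.5039 -0.2544  0.1774] shift [ 0.5403 -0.0158 -0.0747] tool x,y,z [[0.072, 0.997, -0.003], [0.997, -0.072, 0.015], [0.015, -0.004, -1.0]]
wz 10.359 q7 0.6199176458738913
```

View pics/t4.png

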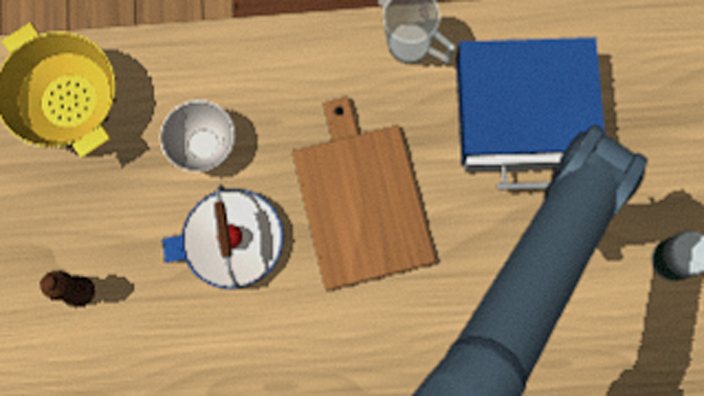

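The drawer is shut: its white front strip at about (513,159) sits flush with the chest. The dish is unmoved at (233,238). Next I go over the dish.

```bash
python3 -m inch '{"targets":[{"dx":0.01,"dy":0,"dz":-0.02,"wx":0,"wy":0,"wz":0,"hand":0},{"dx":0.04,"dy":0,"dz":-0.045,"wx":0,"wy":0,"wz":0,"hand":0.3},{"dx":0.08,"dy":-0.004,"dz":-0.065,"wx":0,"wy":0,"wz":0,"hand":0.6},{"dx":0.12,"dy":-0.006,"dz":-0.075,"wx":0,"wy":0,"wz":0,"hand":0.7},{"dx":0.16,"dy":-0.008,"dz":-0.08,"wx":0,"wy":0,"wz":0,"hand":0.7}]}'
python3 -m inch '{"targets":[{"dx":0.04,"dy":-0.001,"dz":0,"wx":0,"wy":0,"wz":0,"hand":0.7},{"dx":0.08,"dy":-0.002,"dz":0,"wx":0,"wy":0,"wz":0,"hand":0.7},{"dx":0.12,"dy":-0.003,"dz":0,"wx":0,"wy":0,"wz":0,"hand":0.7},{"dx":0.16,"dy":-0.004,"dz":0,"wx":0,"wy":0,"wz":0,"hand":0.7},{"dx":0.2,"dy":-0.005,"dz":0,"wx":0,"wy":0,"wz":0,"hand":0.7}]}'
python3 -m inch '{"targets":[{"dx":0.04,"dy":-0.001,"dz":0,"wx":0,"wy":0,"wz":0,"hand":0.7},{"dx":0.08,"dy":-0.002,"dz":0,"wx":0,"wy":0,"wz":0,"hand":0.7},{"dx":0.12,"dy":-0.002,"dz":0,"wx":0,"wy":0,"wz":0,"hand":0.7},{"dx":0.155,"dy":-0.003,"dz":0,"wx":0,"wy":0,"wz":0,"hand":0.7},{"dx":0.18,"dy":-0.003,"dz":0,"wx":0,"wy":0,"wz":0,"hand":0.7}]}'
python3 -m inch '{"targets":[{"dx":0,"dy":0,"dz":0,"wx":0,"wy":0,"wz":-1,"hand":0.7},{"dx":0,"dy":0,"dz":0,"wx":0,"wy":0,"wz":-2,"hand":0.7},{"dx":0,"dy":0,"dz":0,"wx":0,"wy":0,"wz":-3,"hand":0.7},{"dx":0,"dy":0,"dz":0,"wx":0,"wy":0,"wz":-4,"hand":0.7},{"dx":0,"dy":0,"dz":0,"wx":0,"wy":0,"wz":-5,"hand":0.7}]}'
python3 -m inch '{"targets":[{"dx":0,"dy":0,"dz":0,"wx":0,"wy":0,"wz":-1,"hand":0.7},{"dx":0,"dy":0,"dz":0,"wx":0,"wy":0,"wz":-2,"hand":0.7},{"dx":0,"dy":0,"dz":0,"wx":0,"wy":0,"wz":-3,"hand":0.7},{"dx":0,"dy":0,"dz":0,"wx":0,"wy":0,"wz":-4,"hand":0.7},{"dx":0,"dy":0,"dz":0,"wx":0,"wy":0,"wz":-5,"hand":0.7}]}'
python3 -m inch '{"targets":[{"dx":0,"dy":0,"dz":0,"wx":0,"wy":0,"wz":-1,"hand":0.7},{"dx":0,"dy":0,"dz":0,"wx":0,"wy":0,"wz":-2,"hand":0.7},{"dx":0,"dy":0,"dz":0,"wx":0,"wy":0,"wz":-2.1,"hand":0.7},{"dx":0,"dy":0,"dz":0,"wx":0,"wy":0,"wz":-2.1,"hand":0.7}]}'
python3 -c "
from h import *
go([.526,.286,.117],np.radians(93))
ims=[get_image(n) for n in('scene','top')]
for t in('dish','dish_grip','dish_lug','dish_in','cheese_center'):
  l=[spot_point(i,t) for i in ims]; print(t,[np.round(q[0]['xy']) if q else None for q in l], tri([ray(i,q[0]['xy']) for i,q in zip(ims,l)]) if all(l) else '')
cv2.imwrite('pics/s5.png',cv2.resize(ims[0]['pixels'][90:210,290:450],None,fx=4,fy=4,interpolation=cv2.INTER_CUBIC))"
```

```text
time_s: 14.2
tool_pos: [0.5041, -0.0895, 0.2503]
tcp_rot: [0.732, 0.682, 0.003, 0.002]
wrist_force: [0.9, 0.6, -1.2]
width: 0.682
gripper_force: 0.0
time_s: 14.7
tool_pos: [0.5122, 0.1114, 0.249]
tcp_rot: [0.732, 0.682, 0.002, 0.0]
wrist_force: [0.1, -0.3, 0.3]
width: 0.7
gripper_force: 0.0
time_s: 15.2
tool_pos: [0.5209, 0.2935, 0.2485]
tcp_rot: [0.73, 0.683, 0.002, -0.0]
wrist_force: [0.4, 0.4, -0.0]
width: 0.7
gripper_force: 0.0
time_s: 15.7
tool_pos: [0.5216, 0.2898, 0.2486]
tcp_rot: [0.452, 0.892, 0.001, 0.001]
wrist_force: [0.5, -0.2, 0.5]
width: 0.701
gripper_force: 0.0
time_s: 16.2
tool_pos: [0.5216, 0.2897, 0.2486]
tcp_rot: [0.119, 0.993, 0.001, 0.001]
wrist_force: [0.8, 0.7, 0.0]
width: 0.7
gripper_force: 0.0
time_s: 16.6
tool_pos: [0.5212, 0.2893, 0.2484]
tcp_rot: [-0.023, 1.0, 0.001, 0.001]
wrist_force: [0.3, -0.5, -0.0]
width: 0.694
gripper_force: 0.0
tcp [0.5212 0.2893 0.2484] shift [-0.0045 -0.0036  0.1314] tool x,y,z [[-0.999, -0.046, -0.001], [-0.046, 0.999, 0.001], [0.001, 0.001, -1.0]]
wz -0.047 q7 1.1270758195463695
dish [array([269., 272.]), array([254., 220.])] (array([ 0.49038613,  0.11167374, -0.28117754]), np.float64(0.24018777186268744))
dish_grip [array([356., 142.]), array([249., 216.])] (array([0.51910404, 0.29044338, 0.11842398]), np.float64(0.0016346530605296703))
dish_lug [array([368., 144.]), array([255., 219.])] (array([0.53237094, 0.2931873 , 0.10300709]), np.float64(0.02932819647777886))
dish_in [array([355., 165.]), array([257., 220.])] (array([0.52352896, 0.28271934, 0.0053245 ]), np.float64(0.002618943154529273))
cheese_center [array([358., 163.]), array([252., 217.])] (array([0.53300654, 0.29876999, 0.01228349]), np.float64(0.0036470243962737786))
```

View pics/s5.png

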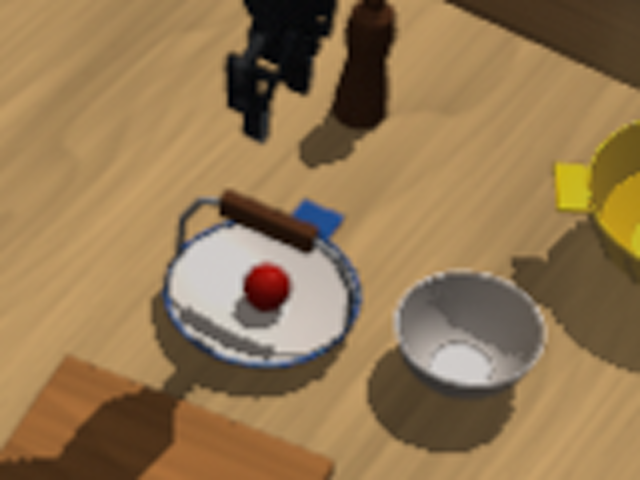

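The bar's ends are at (223,203) and (315,236) in this crop, the lug is at (320,218), and the cheese sits centred at (267,287). One quick refinement of the bar's centre.

```bash
python3 -c "
from h import *
s,t=get_image('scene'),get_image('top')
a=ray(s,(357.25,144.9)); b=ray(t,(251.4,214.1)); print(tri([a,b]),atz(a,.117),atz(b,.117))
e=[atz(ray(s,(290+x/4,90+y/4)),.117) for x,y in((223,203),(315,236))]; print(e,np.degrees(np.arctan2(*(e[1]-e[0])[[1,0]])))
go([.524,.287,.118])"
```

```text
(array([0.52736341, 0.28425271, 0.11451239]), np.float64(0.0006461499027136848)) [0.52891567 0.28277629 0.117     ] [0.52643297 0.28335015 0.117     ]
[array([0.48604588, 0.27529904, 0.117     ]), array([0.5710467 , 0.29033259, 0.117     ])] 10.029813764112541
tcp [0.5206 0.289  0.2483] shift [-0.0033 -0.0021  0.1303] tool x,y,z [[-0.999, -0.049, 0.0], [-0.049, 0.999, 0.0], [-0.0, 0.0, -1.0]]
```

```bash
python3 -m inch '{"targets":[{"dx":-0.005,"dy":-0.004,"dz":0.02,"wx":0,"wy":0,"wz":-0.2,"hand":0.7},{"dx":-0.005,"dy":-0.004,"dz":0.05,"wx":0,"wy":0,"wz":-0.2,"hand":0.7},{"dx":-0.005,"dy":-0.004,"dz":0.08,"wx":0,"wy":0,"wz":-0.2,"hand":0.7},{"dx":-0.005,"dy":-0.004,"dz":0.095,"wx":0,"wy":0,"wz":-0.2,"hand":0.7},{"dx":-0.005,"dy":-0.004,"dz":0.1,"wx":0,"wy":0,"wz":-0.2,"hand":0.7}]}'
python3 -m inch '{"targets":[{"dx":0,"dy":0,"dz":0.008,"wx":0,"wy":0,"wz":0,"hand":0.7},{"dx":0,"dy":0,"dz":0.016,"wx":0,"wy":0,"wz":0,"hand":0.65},{"dx":0,"dy":0,"dz":0.024,"wx":0,"wy":0,"wz":0,"hand":0.6},{"dx":0,"dy":0,"dz":0.03,"wx":0,"wy":0,"wz":0,"hand":0.55},{"dx":0,"dy":0,"dz":0.03,"wx":0,"wy":0,"wz":0,"hand":0.5}]}'
python3 -c "
from h import *
go([.526,.285,.118],np.radians(94.5))
i=get_image('top'); cv2.imwrite('pics/t6.png',cv2.resize(i['pixels'][160:260,200:320],None,fx=5,fy=5,interpolation=cv2.INTER_CUBIC))"
```

```text
time_s: 17.8
tool_pos: [0.5245, 0.2845, 0.1462]
tcp_rot: [-0.038, 0.999, -0.001, -0.002]
wrist_force: [0.4, 0.4, 0.7]
width: 0.703
gripper_force: 0.0
time_s: 18.3
tool_pos: [0.5252, 0.2849, 0.1174]
tcp_rot: [-0.038, 0.999, -0.0, -0.001]
wrist_force: [0.7, -0.2, 0.3]
width: 0.5
gripper_force: 0.0
tcp [0.5252 0.2849 0.1174] shift [-0.0008  0.     -0.0006] tool x,y,z [[-0.997, -0.077, 0.001], [-0.077, 0.997, -0.001], [-0.001, -0.001, -1.0]]
wz -0.013 q7 1.2152474291203805
```

View pics/t6.png

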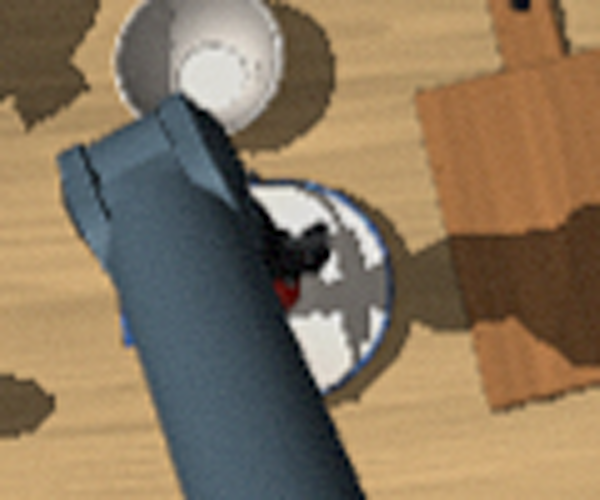

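The dish is undisturbed with the cheese at (288,292), and the fingers straddle the hidden bar. I close slowly.

```bash
python3 -m inch '{"targets":[{"dx":0,"dy":0,"dz":0,"wx":0,"wy":0,"wz":0,"hand":0.46},{"dx":0,"dy":0,"dz":0,"wx":0,"wy":0,"wz":0,"hand":0.43},{"dx":0,"dy":0,"dz":0,"wx":0,"wy":0,"wz":0,"hand":0.4},{"dx":0,"dy":0,"dz":0,"wx":0,"wy":0,"wz":0,"hand":0.37},{"dx":0,"dy":0,"dz":0,"wx":0,"wy":0,"wz":0,"hand":0.35}]}'
python3 -m inch '{"targets":[{"dx":0,"dy":0,"dz":0,"wx":0,"wy":0,"wz":0,"hand":0.33},{"dx":0,"dy":0,"dz":0,"wx":0,"wy":0,"wz":0,"hand":0.31},{"dx":0,"dy":0,"dz":0,"wx":0,"wy":0,"wz":0,"hand":0.29},{"dx":0,"dy":0,"dz":0,"wx":0,"wy":0,"wz":0,"hand":0.27},{"dx":0,"dy":0,"dz":0,"wx":0,"wy":0,"wz":0,"hand":0.25}]}'
python3 -m inch '{"targets":[{"dx":0,"dy":0,"dz":0,"wx":0,"wy":0,"wz":0,"hand":0.23},{"dx":0,"dy":0,"dz":0,"wx":0,"wy":0,"wz":0,"hand":0.21},{"dx":0,"dy":0,"dz":0,"wx":0,"wy":0,"wz":0,"hand":0.19},{"dx":0,"dy":0,"dz":0,"wx":0,"wy":0,"wz":0,"hand":0.17},{"dx":0,"dy":0,"dz":0,"wx":0,"wy":0,"wz":0,"hand":0.15}]}'
python3 -m inch '{"targets":[{"dx":0,"dy":0,"dz":0,"wx":0,"wy":0,"wz":0,"hand":0.12},{"dx":0,"dy":0,"dz":0,"wx":0,"wy":0,"wz":0,"hand":0.08},{"dx":0,"dy":0,"dz":0,"wx":0,"wy":0,"wz":0,"hand":0.04},{"dx":0,"dy":0,"dz":0,"wx":0,"wy":0,"wz":0,"hand":0},{"dx":0,"dy":0,"dz":0,"wx":0,"wy":0,"wz":0,"hand":0}]}'
```

```text
time_s: 18.85
tool_pos: [0.5259, 0.2853, 0.1184]
tcp_rot: [-0.038, 0.999, 0.0, 0.0]
wrist_force: [-0.1, -0.1, 0.0]
width: 0.351
gripper_force: 0.0
time_s: 19.35
tool_pos: [0.5258, 0.2849, 0.1182]
tcp_rot: [-0.038, 0.999, -0.0, -0.0]
wrist_force: [0.1, -0.5, 0.6]
width: 0.249
gripper_force: 0.0
time_s: 19.85
tool_pos: [0.5257, 0.2848, 0.1181]
tcp_rot: [-0.038, 0.999, -0.0, -0.0]
wrist_force: [-0.7, -1.7, -0.7]
width: 0.173
gripper_force: 58.5
time_s: 20.35
tool_pos: [0.5256, 0.2856, 0.118]
tcp_rot: [-0.038, 0.999, 0.0, -0.0]
wrist_force: [0.6, -0.2, -3.5]
width: 0.176
gripper_force: 58.4
```

```bash
python3 -m inch '{"targets":[{"dx":0,"dy":0,"dz":-0.001,"wx":0,"wy":0,"wz":0,"hand":0},{"dx":0,"dy":0,"dz":-0.003,"wx":0,"wy":0,"wz":0,"hand":0},{"dx":0,"dy":0,"dz":-0.007,"wx":0,"wy":0,"wz":0,"hand":0},{"dx":0,"dy":0,"dz":-0.013,"wx":0,"wy":0,"wz":0,"hand":0},{"dx":0,"dy":0,"dz":-0.02,"wx":0,"wy":0,"wz":0,"hand":0}]}'
python3 -m inch '{"targets":[{"dx":0,"dy":0,"dz":-0.008,"wx":0,"wy":0,"wz":0,"hand":0},{"dx":0,"dy":0,"dz":-0.016,"wx":0,"wy":0,"wz":0,"hand":0},{"dx":0,"dy":0,"dz":-0.024,"wx":0,"wy":0,"wz":0,"hand":0},{"dx":0,"dy":0,"dz":-0.032,"wx":0,"wy":0,"wz":0,"hand":0},{"dx":0,"dy":0,"dz":-0.04,"wx":0,"wy":0,"wz":0,"hand":0}]}'
python3 -m inch '{"targets":[{"dx":0,"dy":0,"dz":-0.008,"wx":0,"wy":0,"wz":0,"hand":0},{"dx":0,"dy":0,"dz":-0.016,"wx":0,"wy":0,"wz":0,"hand":0},{"dx":0,"dy":0,"dz":-0.024,"wx":0,"wy":0,"wz":0,"hand":0},{"dx":0,"dy":0,"dz":-0.032,"wx":0,"wy":0,"wz":0,"hand":0},{"dx":0,"dy":0,"dz":-0.038,"wx":0,"wy":0,"wz":0,"hand":0}]}'
python3 -m inch '{"targets":[{"dx":0,"dy":0,"dz":-0.004,"wx":0,"wy":0,"wz":0,"hand":0},{"dx":0,"dy":0,"dz":-0.006,"wx":0,"wy":0,"wz":0,"hand":0},{"dx":0,"dy":0,"dz":-0.007,"wx":0,"wy":0,"wz":0,"hand":0},{"dx":0,"dy":0,"dz":-0.007,"wx":0,"wy":0,"wz":0,"hand":0},{"dx":0,"dy":0,"dz":-0.007,"wx":0,"wy":0,"wz":0,"hand":0}]}'
python3 -c "
from h import *
go([.57,.052,.223],np.radians(9.5)); print(sense()['ft_torque'])
i=get_image('scene'); cv2.imwrite('pics/s7.png',cv2.resize(i['pixels'][70:220,270:450],None,fx=4,fy=4,interpolation=cv2.INTER_CUBIC))"
```

```text
time_s: 20.85
tool_pos: [0.5258, 0.2852, 0.1388]
tcp_rot: [-0.038, 0.999, 0.0, -0.0]
wrist_force: [0.5, -0.2, -3.4]
width: 0.178
gripper_force: 58.5
time_s: 21.35
tool_pos: [0.5258, 0.2852, 0.1791]
tcp_rot: [-0.038, 0.999, 0.0, 0.0]
wrist_force: [0.2, 0.2, -4.0]
width: 0.174
gripper_force: 58.5
time_s: 21.85
tool_pos: [0.526, 0.2853, 0.2172]
tcp_rot: [-0.038, 0.999, 0.0, 0.0]
wrist_force: [0.8, -0.7, -3.3]
width: 0.176
gripper_force: 58.5
time_s: 22.35
tool_pos: [0.5256, 0.2851, 0.2229]
tcp_rot: [-0.038, 0.999, -0.0, -0.0]
wrist_force: [-1.0, -0.3, -3.0]
width: 0.182
gripper_force: 58.5
tcp [0.5256 0.2851 0.2229] shift [-2.650e-02 -2.358e-01 -1.000e-04] tool x,y,z [[-0.997, -0.077, 0.001], [-0.077, 0.997, -0.0], [-0.001, -0.0, -1.0]]
wz 10.612 q7 1.1760971760262888
[-0.00250808  0.05614987  0.03138463]
```

View pics/s7.png

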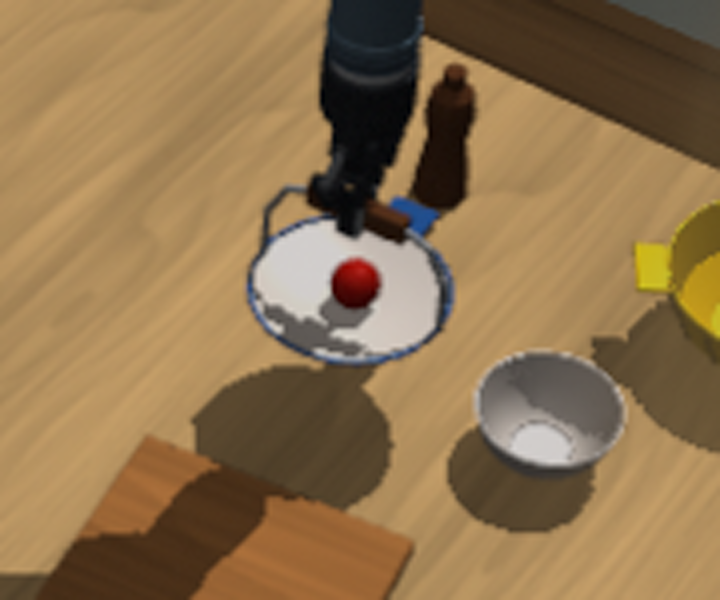

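The dish is up and level, with the cheese centred at (355,283). I carry it gently, then turn it.

```bash
python3 -m inch '{"targets":[{"dx":0,"dy":-0.001,"dz":0,"wx":0,"wy":0,"wz":0,"hand":0},{"dx":0,"dy":-0.003,"dz":0,"wx":0,"wy":0,"wz":0,"hand":0},{"dx":-0.001,"dy":-0.007,"dz":0,"wx":0,"wy":0,"wz":0,"hand":0},{"dx":-0.0015,"dy":-0.013,"dz":0,"wx":0,"wy":0,"wz":0,"hand":0},{"dx":-0.0024,"dy":-0.021,"dz":0,"wx":0,"wy":0,"wz":0,"hand":0}]}'
python3 -m inch '{"targets":[{"dx":-0.0011,"dy":-0.01,"dz":0,"wx":0,"wy":0,"wz":0,"hand":0},{"dx":-0.0022,"dy":-0.02,"dz":0,"wx":0,"wy":0,"wz":0,"hand":0},{"dx":-0.0034,"dy":-0.03,"dz":0,"wx":0,"wy":0,"wz":0,"hand":0},{"dx":-0.0045,"dy":-0.04,"dz":0,"wx":0,"wy":0,"wz":0,"hand":0},{"dx":-0.0056,"dy":-0.05,"dz":0,"wx":0,"wy":0,"wz":0,"hand":0}]}'
python3 -m inch '{"targets":[{"dx":-0.0011,"dy":-0.01,"dz":0,"wx":0,"wy":0,"wz":0,"hand":0},{"dx":-0.0022,"dy":-0.02,"dz":0,"wx":0,"wy":0,"wz":0,"hand":0},{"dx":-0.0034,"dy":-0.03,"dz":0,"wx":0,"wy":0,"wz":0,"hand":0},{"dx":-0.0045,"dy":-0.04,"dz":0,"wx":0,"wy":0,"wz":0,"hand":0},{"dx":-0.0056,"dy":-0.05,"dz":0,"wx":0,"wy":0,"wz":0,"hand":0}]}'
python3 -m inch '{"targets":[{"dx":-0.0011,"dy":-0.01,"dz":0,"wx":0,"wy":0,"wz":0,"hand":0},{"dx":-0.0022,"dy":-0.02,"dz":0,"wx":0,"wy":0,"wz":0,"hand":0},{"dx":-0.0034,"dy":-0.03,"dz":0,"wx":0,"wy":0,"wz":0,"hand":0},{"dx":-0.0045,"dy":-0.04,"dz":0,"wx":0,"wy":0,"wz":0,"hand":0},{"dx":-0.0056,"dy":-0.05,"dz":0,"wx":0,"wy":0,"wz":0,"hand":0}]}'
python3 -m inch '{"targets":[{"dx":-0.0011,"dy":-0.01,"dz":0,"wx":0,"wy":0,"wz":0,"hand":0},{"dx":-0.0022,"dy":-0.02,"dz":0,"wx":0,"wy":0,"wz":0,"hand":0},{"dx":-0.0031,"dy":-0.028,"dz":0,"wx":0,"wy":0,"wz":0,"hand":0},{"dx":-0.004,"dy":-0.036,"dz":0,"wx":0,"wy":0,"wz":0,"hand":0},{"dx":-0.0048,"dy":-0.043,"dz":0,"wx":0,"wy":0,"wz":0,"hand":0}]}'
python3 -m inch '{"targets":[{"dx":-0.0007,"dy":-0.006,"dz":0,"wx":0,"wy":0,"wz":0,"hand":0},{"dx":-0.0012,"dy":-0.011,"dz":0,"wx":0,"wy":0,"wz":0,"hand":0},{"dx":-0.0017,"dy":-0.015,"dz":0,"wx":0,"wy":0,"wz":0,"hand":0},{"dx":-0.002,"dy":-0.018,"dz":0,"wx":0,"wy":0,"wz":0,"hand":0},{"dx":-0.0022,"dy":-0.02,"dz":0,"wx":0,"wy":0,"wz":0,"hand":0}]}'
python3 -m inch '{"targets":[{"dx":0,"dy":0,"dz":0,"wx":0,"wy":0,"wz":0.05,"hand":0},{"dx":0,"dy":0,"dz":0,"wx":0,"wy":0,"wz":0.15,"hand":0},{"dx":0,"dy":0,"dz":0,"wx":0,"wy":0,"wz":0.3,"hand":0},{"dx":0,"dy":0,"dz":0,"wx":0,"wy":0,"wz":0.5,"hand":0},{"dx":0,"dy":0,"dz":0,"wx":0,"wy":0,"wz":0.7,"hand":0}]}'
python3 -c "
from h import *
go([.57,.052,.223],np.radians(9.5))
i=get_image('scene'); c=regions_of(i,'cheese'); print([ (q['extent'],q['p']) for q in c][:1],[(q['extent'],q['p']) for q in boxes_of(i,'dish')][:1])"
```

```text
time_s: 22.9
tool_pos: [0.5299, 0.264, 0.2233]
tcp_rot: [-0.038, 0.999, -0.0, -0.0]
wrist_force: [0.3, -0.3, -3.7]
width: 0.18
gripper_force: 58.5
time_s: 23.4
tool_pos: [0.5394, 0.2139, 0.2233]
tcp_rot: [-0.038, 0.999, -0.0, 0.0]
wrist_force: [-1.0, 0.1, -4.0]
width: 0.177
gripper_force: 58.5
time_s: 23.9
tool_pos: [0.5488, 0.1648, 0.2233]
tcp_rot: [-0.038, 0.999, 0.0, -0.0]
wrist_force: [0.0, -0.8, -3.2]
width: 0.175
gripper_force: 58.5
time_s: 24.4
tool_pos: [0.5582, 0.1154, 0.2233]
tcp_rot: [-0.038, 0.999, 0.0, 0.0]
wrist_force: [0.3, 0.5, -3.1]
width: 0.18
gripper_force: 58.5
time_s: 24.9
tool_pos: [0.5663, 0.073, 0.2233]
tcp_rot: [-0.038, 0.999, -0.0, 0.0]
wrist_force: [0.3, -0.7, -3.2]
width: 0.171
gripper_force: 58.5
time_s: 25.4
tool_pos: [0.5699, 0.0538, 0.2233]
tcp_rot: [-0.038, 0.999, 0.0, -0.0]
wrist_force: [-0.5, 0.6, -3.0]
width: 0.174
gripper_force: 58.5
time_s: 25.9
tool_pos: [0.5698, 0.0541, 0.2233]
tcp_rot: [0.012, 1.0, 0.0, -0.0]
wrist_force: [-0.4, -0.4, -3.6]
width: 0.174
gripper_force: 58.5
tcp [0.5698 0.0541 0.2233] shift [-0.0002 -0.0021  0.0003] tool x,y,z [[-1.0, 0.023, 0.0], [0.023, 1.0, 0.0], [-0.0, 0.0, -1.0]]
wz 9.897 q7 1.5020002750920833
[([277.8, 191.4, 388.3, 251.2], 0.73)] [([300.6, 165.1, 356.1, 212.4], 0.59)]
```

```bash
python3 -m inch '{"targets":[{"dx":0,"dy":0,"dz":0,"wx":0,"wy":0,"wz":0.3,"hand":0},{"dx":0,"dy":0,"dz":0,"wx":0,"wy":0,"wz":0.65,"hand":0},{"dx":0,"dy":0,"dz":0,"wx":0,"wy":0,"wz":1.05,"hand":0},{"dx":0,"dy":0,"dz":0,"wx":0,"wy":0,"wz":1.5,"hand":0},{"dx":0,"dy":0,"dz":0,"wx":0,"wy":0,"wz":1.95,"hand":0}]}'
python3 -m inch '{"targets":[{"dx":0,"dy":0,"dz":0,"wx":0,"wy":0,"wz":0.45,"hand":0},{"dx":0,"dy":0,"dz":0,"wx":0,"wy":0,"wz":0.9,"hand":0},{"dx":0,"dy":0,"dz":0,"wx":0,"wy":0,"wz":1.35,"hand":0},{"dx":0,"dy":0,"dz":0,"wx":0,"wy":0,"wz":1.8,"hand":0},{"dx":0,"dy":0,"dz":0,"wx":0,"wy":0,"wz":2.25,"hand":0}]}'
python3 -m inch '{"targets":[{"dx":0,"dy":0,"dz":0,"wx":0,"wy":0,"wz":0.45,"hand":0},{"dx":0,"dy":0,"dz":0,"wx":0,"wy":0,"wz":0.9,"hand":0},{"dx":0,"dy":0,"dz":0,"wx":0,"wy":0,"wz":1.35,"hand":0},{"dx":0,"dy":0,"dz":0,"wx":0,"wy":0,"wz":1.8,"hand":0},{"dx":0,"dy":0,"dz":0,"wx":0,"wy":0,"wz":2.25,"hand":0}]}'
python3 -m inch '{"targets":[{"dx":0,"dy":0,"dz":0,"wx":0,"wy":0,"wz":0.45,"hand":0},{"dx":0,"dy":0,"dz":0,"wx":0,"wy":0,"wz":0.9,"hand":0},{"dx":0,"dy":0,"dz":0,"wx":0,"wy":0,"wz":1.35,"hand":0},{"dx":0,"dy":0,"dz":0,"wx":0,"wy":0,"wz":1.8,"hand":0},{"dx":0,"dy":0,"dz":0,"wx":0,"wy":0,"wz":2.2,"hand":0}]}'
python3 -m inch '{"targets":[{"dx":0,"dy":0,"dz":0,"wx":0,"wy":0,"wz":0.4,"hand":0},{"dx":0,"dy":0,"dz":0,"wx":0,"wy":0,"wz":0.75,"hand":0},{"dx":0,"dy":0,"dz":0,"wx":0,"wy":0,"wz":1.0,"hand":0},{"dx":0,"dy":0,"dz":0,"wx":0,"wy":0,"wz":1.15,"hand":0},{"dx":0,"dy":0,"dz":0,"wx":0,"wy":0,"wz":1.25,"hand":0}]}'
python3 -c "
from h import *
go([.57,.052,.223],np.radians(9.5))
i=get_image('top');j=get_image('scene'); cv2.imwrite('pics/f8.png',np.hstack([cv2.resize(q['pixels'][a:a+150,b:b+130],(520,600),interpolation=cv2.INTER_CUBIC)[:,:400] for q,a,b in((i,120,250),(j,120,270))]))"
```

```text
time_s: 26.55
tool_pos: [0.5699, 0.0539, 0.2233]
tcp_rot: [0.147, 0.989, 0.0, -0.0]
wrist_force: [-0.4, 0.2, -3.2]
width: 0.179
gripper_force: 58.5
time_s: 27.05
tool_pos: [0.5699, 0.054, 0.2233]
tcp_rot: [0.3, 0.954, 0.0, 0.0]
wrist_force: [0.0, 0.5, -3.7]
width: 0.177
gripper_force: 58.5
time_s: 27.55
tool_pos: [0.5699, 0.054, 0.2233]
tcp_rot: [0.446, 0.895, 0.0, 0.0]
wrist_force: [0.4, 0.5, -2.5]
width: 0.178
gripper_force: 58.5
time_s: 28.05
tool_pos: [0.5699, 0.0541, 0.2233]
tcp_rot: [0.577, 0.817, 0.0, -0.0]
wrist_force: [-0.7, 0.8, -3.6]
width: 0.18
gripper_force: 58.5
time_s: 28.55
tool_pos: [0.5699, 0.054, 0.2233]
tcp_rot: [0.646, 0.764, 0.0, -0.0]
wrist_force: [-0.7, -0.2, -3.4]
width: 0.177
gripper_force: 58.5
tcp [0.5699 0.054  0.2233] shift [-0.002  -0.0002  0.0003] tool x,y,z [[-0.166, 0.986, 0.0], [0.986, 0.166, 0.0], [0.0, 0.0, -1.0]]
wz 0.008 q7 0.19548475331155657
```

View pics/f8.png

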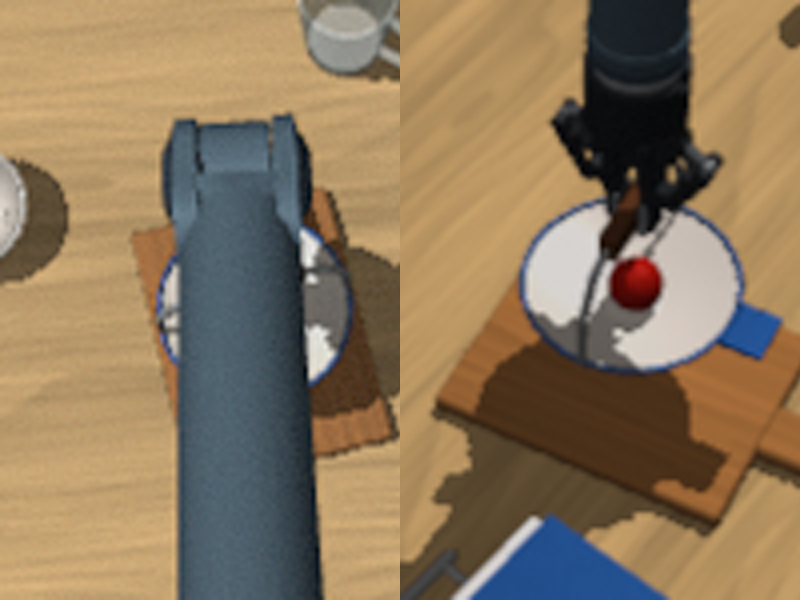

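The lug at (755,330) in the right half points toward the board's handle, and the cheese sits mid-dish at (636,284). I check the numbers and let it settle.

```bash
python3 -m inch '{"targets":[{"dx":0,"dy":0,"dz":0,"wx":0,"wy":0,"wz":0,"hand":0},{"dx":0,"dy":0,"dz":0,"wx":0,"wy":0,"wz":0,"hand":0},{"dx":0,"dy":0,"dz":0,"wx":0,"wy":0,"wz":0,"hand":0},{"dx":0,"dy":0,"dz":0,"wx":0,"wy":0,"wz":0,"hand":0},{"dx":0,"dy":0,"dz":0,"wx":0,"wy":0,"wz":0,"hand":0}]}'
python3 -c "
from h import *
i=get_image('scene'); c=np.array([.57,.054,0]); 
for uv,z in(((358.75,202.5),.1345),((329,191),.137)): p=atz(ray(i,uv),z)-c; print(p,np.degrees(np.arctan2(p[1],p[0])))
g=[atz(ray(i,(270+x/4,120+y/4)),.018) for x,y in((37,403),(315,525))]; d=g[1]-g[0]; print('board edge',np.degrees(np.arctan2(d[1],d[0])))"
```

```text
time_s: 29.15
tool_pos: [0.5699, 0.0539, 0.2233]
tcp_rot: [0.646, 0.764, -0.0, -0.0]
wrist_force: [-0.6, 0.4, -3.9]
width: 0.181
gripper_force: 58.5
[0.10677783 0.01552073 0.1345    ] 8.270326114461984
[ 0.00805562 -0.00456425  0.137     ] -29.535515159093986
board edge 9.388004820172883
```

The lug points at 8.3° against 9.4° for the board, and the cheese is within about 9 mm of centre. I'm handing in.

```bash
python3 -c "
from plant import *
print(job_done())"
```

```text
the job is handed in; nothing more can be done
None
```

The job is handed in, with no verdict returned: the spoon is in the shut drawer, and the dish is held still and level about 9 cm above the middle of the board, lug within about 1° of the board handle's direction by my measurement, cheese about 9 mm from centre.

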